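Close the board test fixture and hold the test button

TASK

Run the functional test on the circuit board that lies in the test fixture, touching it only with the fingertips: push the fixture's clear lid down until its front hook snaps over and the lid stays shut by itself when you let go, then press the raised end of the power rocker until it tips over, and last press the large round test button fully down and finish while still holding it there. Do not press the test button before the lid is shut and the power is on, never press the small round reset button behind the rocker, and do not pick up or shift the board or the things lying round the fixture.

Things in the scene. Friction and masses are not known exactly. Their poses are not given: they have to be found in the camera images.
- fixture: grey test fixture, 180 (x) x 290 (y) x 60 mm high, fixed to the desk. Origin: centre of its underside, on the desk; x points from its front (hook side, towards the robot) to its back, y to the left, z up. Lid on the left half (middle at y +62 mm); on the right half at y -95 mm, front to back: large round test button (x -58), power rocker (x 0), small round reset button (x +62 mm)
- lid_hinge (a point): point on the lid's hinge axis, at its middle; the axis runs along the fixture's y at the back edge of the lid, 71 mm above the desk
- lid_pad (a point): middle of the ribbed black rubber press pad (24 x 72 mm) on the lid's aluminium front rail, on its upper surface; 154 mm from the hinge axis along the lid and 9 mm above it. Its z axis is the lid's outward normal. With the lid shut it is 80 mm above the desk. The striker bar lies 24 mm in front of it and the hook's tip reaches to 20 mm in front of it, about 5 mm lower than the pad
- lid (a joint): opening angle of the lid in rad: 0 fully down, about 0.007 when hooked shut, starts between 0.34 and 0.6. Friction holds it where it is left above 0.3; from lower down a spring lifts it to 0.2 or more again unless it is hooked. Within the last 0.05 rad the springs under the board and the hook resist: 5 to 10 N are needed at the pad
- catch (a joint): angle of the spring hook on the fixture's front, rad: 0 upright, at rest; pushed outward to about 0.15 by the lid's striker bar as it passes, then snaps back to 0 over the bar. If the lid is let go too early the bar can hang on the edge of the hook with the lid at about 0.04 rad: that is not shut, push on
- nest_plate (a joint): how far the floating nest under the board is pressed down on its springs, m: 0 free, about 0.002 to 0.003 with the lid hooked shut
- rocker_far_end (a point): point on the upper face of the power rocker's far (+x) half, 16 mm from its pivot and in the middle of its 27 mm width; the far half stands up while the power is off (point 72 mm above the desk) and comes level when on (68 mm). The rocker is black, 42 mm long (x) and 27 mm wide (y), in a frame 63 mm high
- rocker (a joint): angle of the power rocker, rad: 0 off (far half raised), 0.30 on (far half down, near half raised). It passes over centre at 0.15 under about 5 to 7 N on the far end, then goes on by itself and stays
- test_button_top (a point): middle of the top of the large round test button (diameter 30 mm, top 82 mm above the desk when free); moves down with it
- test_button (a joint): travel of the test button, m: 0 free, 0.006 fully down; springs back; 5 N at full travel
- reset_button (a joint): travel of the small reset button (diameter 16 mm), m: 0 free, 0.004 fully down; not to be pressed
- board: green circuit board (50 x 68 mm, 15 mm high with its parts) in the fixture's nest under the lid; origin: centre of its underside
- spare_board: the same kind of circuit board, waiting on the desk left of the fixture; origin: centre of its underside. Bystander
- flux_bottle: small upright bottle, 31 mm diameter, 67 mm high, right of the fixture; origin: centre of its underside. Bystander
- tweezers: black tweezers, 61 x 104 x 10 mm, on the desk at the front left. Bystander
- screwdriver: screwdriver with a teal handle, 57 x 135 x 20 mm, on the desk at the front right. Bystander

How it is judged:
On the way, in this order (a step that is already met when the one before it is completed fails the run):
1. the lid stays shut under its hook, the board pressed down on the test pins, with the fingers off it (value of joint lid below 0.025 rad and value of joint nest_plate above 0.0015 m and value of joint catch below 0.05 rad and contact force between the fingers and anything else below 0.3 N), for 0.3 s.
2. the power rocker is tipped over to on, the lid still shut (value of joint lid below 0.025 rad and value of joint nest_plate above 0.0015 m and value of joint rocker above 0.25 rad), for 0.2 s.
3. the test button is pressed fully down, power on and lid shut (all of step 2 and value of joint test_button above 0.0045 m), for 0.3 s.
At the end, for the whole second after the job is handed in: the lid is hooked shut (under 0.025 rad) with the board pressed at least 1.5 mm down, the power rocker is on (over 0.25 rad), the reset button is free, and the fingers still hold the test button at least 4.5 of its 6 mm down with more than 2 N (all of step 3 and contact force between the fingers and test_button above 2 N and value of joint reset_button below 0.002 m); the arm keeps its last pose, push and grip.
It fails at once if the small reset button is pressed (value of joint reset_button above 0.002 m).
It fails at once if the test button is pressed before the lid is shut and the power is on (value of joint test_button above 0.002 m and (value of joint lid above 0.04 rad or value of joint rocker below 0.2 rad)).
It fails at once if the board is lifted or pushed out of its nest (z of board in the frame of fixture above 0.05 m or distance of board from where it was at the start of the episode above 0.012 m).
It fails at once if a thing beside the fixture is lifted, knocked over or shifted by more than 20 mm (distance of any of spare_board, flux_bottle, tweezers, screwdriver from where it was at the start of the episode above 0.02 m or angle between flux_bottle's own z axis and vertical above 0.5 rad).
It also fails if it takes over 45 s, if anything falls off the work surface, if the arm or the gripper's body presses on something with over 40 N, if the wrist force passes 120 N, or if a joint passes its speed limit or range.

ROBOT

A 6-joint arm with a two-finger parallel gripper is mounted at the origin on a cart in front of the work surface, level with it; the furniture and walls round the work are solid. World frame = base frame: x ahead of the robot, y to its left, z up, the work surface at z = 0. Lengths are in m, angles in rad, forces in N, time in s.
With the tool pointing down it reaches from about 0.375 to 0.9 m from the base axis. Payload 3.1 kg.
Tool frame: the origin (TCP) lies at the very end of the fingers, on their centre line; the grasp point (between the pads) lies 19 mm behind it (manip.hold_point_z is the distance from the TCP to the grasp point, in m); y points along the fingers, z is the direction in which the jaws open and shut, and the axes are right-handed (so a half turn about y gives the same grasp; the last joint's range is limited). The gripper opens to 85 mm and grips with 20 to 120 N. Pads are 22 mm wide; open, the fingers measure 114 mm over their backs; the gripper's body (76 mm by 85 mm) begins 54 mm behind the grasp point. The pads swing forward as they close: fully open they stand 13 mm farther back than shut.
Start: joints at [0.967, 0.527, 1.433, -0, 1.181, -0.178], TCP at [0.258, 0.569, 0.231] pointing down, gripper open.
Joint ranges: [-3.08, 3.08], [-0.75, 2.2], [0.22, 2.44], [-1.43, 4.57], [0, 2.65], [-2.85, 2.85]. Speed limits (rad/s): [2.79, 2.79, 3.14, 3.14, 3.14, 3.14].

INTERFACE

Orientations are given as a unit quaternion [x, y, z, w].
In Python, from station import manip, eyes, workorder gives the robot as it stands. The module is installed in compiled form; this text tells all that it offers.
- The arm moves only by the shell command python3 -m jog 'ROWS' [OPENING] [FORCE]. ROWS is JSON, a list of rows, each a list of 2 entries, a list of its own where there are three numbers: the shift along the tool's x, y, z in cm, then the turn about the tool's y in rad. A call has 1 to 20 rows; each row is the pose to reach, as a shift and turn from the pose commanded when the call began, along the tool's axes at that moment; what a row does not reach only later rows make up. A row lasts 1/12 s, in which the tool goes at most 41.7 mm and 7.16 degrees, less where a joint would pass 70% of its speed; a pose out of reach is approached as far as the arm can. A call with a gripper value outside its range is refused whole. OPENING is the finger opening in cm, from 0 to 8.54, set as the call begins (- or left out, the last holds). The fingers move at their own pace and stop on an object; FORCE is the grip in N (left out, the last holds). Time passes only in rows, so rows that repeat a pose let the fingers close. It gives the time, the measured TCP pose, the force and the opening at its end, in the units of the state.
- manip.sense(): the state, without advancing time (a new reading comes with each control period).
- eyes.snapshot(name): name is "scene" or "top"; returns a dict with "frame" (400x640x3 uint8, red, green, blue), "vfov" (degrees; the focal length in pixels is half the picture's height over the tangent of half this angle, whatever the lens; pixels are square), "cx", "cy" (the principal point, pixels), "rvec" (rotation vector, rad) and "tvec" (3), from world to camera coordinates, as OpenCV has them. Camera axes: x right, y down, z forward; pixel columns grow to the right and rows downward; lengths in m; the calibration is good to about 2 mm. A picture is of the moment at which its call begins. There is no depth.
- workorder.sign_off(): hands the job in, once; it reports no verdict.
The state is a dict: "t": time; "q": joint angles; "qd": joint speeds; "tau": joint torques, N m; "tcp_pos": TCP position; "tool_rot": TCP orientation; "force": force on the tool from outside, world axes, zero at the start; "ft_torque": the same for the moment, N m; "finger_gap": opening from 0.0 (shut) to 1.0 (fully open).
Only numpy, scipy, OpenCV 4.12 (cv2) and the standard library are available. Lean on these libraries where they do the work, as an engineer would, in place of code of your own. Each camera call takes 0.05 s, during which the arm holds its last target. There are 200 camera calls.

## Working session

There is one attempt and no reset: what is moved stays moved. The work goes in short steps, Python scripts to look and compute and a shell command to move; the robot and the scene stay as the last step left them, time stands still between calls to the robot, and variables do not carry over. Pictures are saved under pics/ and viewed, about 8 in all and at most 12, crops included, and the job is handed in when it is done.

```bash
mkdir -p pics; cat > h.py <<'E'
import numpy as np, cv2
from station import manip, eyes, workorder
from scipy.spatial.transform import Rotation as R
def snap(n,f):
    s=eyes.snapshot(n); cv2.imwrite('pics/'+f+'.png',s['frame'][:,:,::-1])
    np.savez('pics/'+f+'.npz',**{k:s[k] for k in s}); return s
def ray(s,u,v):
    f=200/np.tan(np.radians(float(s['vfov']))/2)
    M=R.from_rotvec(np.ravel(s['rvec'])).as_matrix(); t=np.ravel(s['tvec'])
    d=M.T@np.array([(u-s['cx'])/f,(v-s['cy'])/f,1]); return -M.T@t,d
def onz(s,u,v,z):
    c,d=ray(s,u,v); return c+d*(z-c[2])/d[2]
def proj(s,p):
    f=200/np.tan(np.radians(float(s['vfov']))/2)
    q=R.from_rotvec(np.ravel(s['rvec'])).as_matrix()@np.array(p)+np.ravel(s['tvec'])
    return np.array([s['cx']+f*q[0]/q[2],s['cy']+f*q[1]/q[2]])
E
python3 - <<'E'
from h import *
a=snap('scene','s0');b=snap('top','t0')
for s in(a,b): print(s['frame'].shape,s['vfov'],s['cx'],s['cy'],ray(s,320,200))
st=manip.sense();print(st['tcp_pos'],st['tool_rot'],R.from_quat(st['tool_rot']).as_matrix().round(3),st['force'],st['finger_gap'])
E
```

```text
(400, 640, 3) 55.86309068578996 322.0663073136111 194.53564964321825 (array([-0.23074357, -0.50055195,  0.76696871]), array([ 0.64355936,  0.45866905, -0.61293873]))
(400, 640, 3) 49.907935476721235 321.70996067535424 195.16202478506332 (array([ 0.34737324, -0.00816088,  1.24746059]), array([ 0.11993388,  0.00901981, -0.99281269]))
[0.25776135 0.56865149 0.23042734] [ 0.69179004 -0.14969242  0.14916594 -0.69048406] [[ 0.911 -0.001  0.413]
 [-0.413 -0.002  0.911]
 [-0.    -1.    -0.002]] [ 0.28353921  0.88891084 -0.10075101] 0.9997290550458999
```

View pics/s0.png

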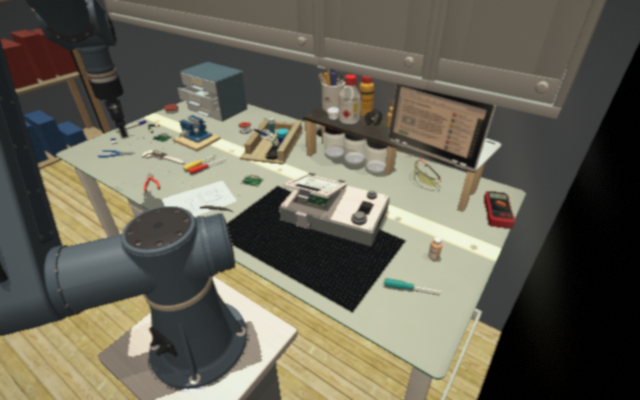

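View pics/t0.png

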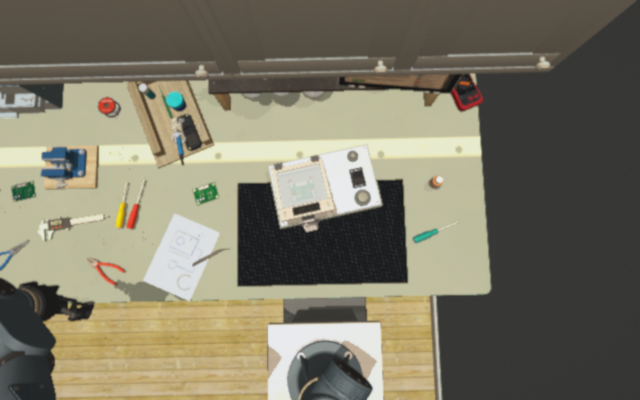

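The scene view shows the fixture at about (335,208). The top view shows it at about (325,187), turned roughly 10°, with the hook at (310,226), the black pad near (306,210), the rocker at (357,177), the test button at (362,197) and the reset button at (352,156). The flux bottle is at (436,182).

```bash
python3 - <<'E'
import cv2
t=cv2.imread('pics/t0.png')[135:240,255:395];s=cv2.imread('pics/s0.png')[165:250,270:400]
t=cv2.resize(t,(780,585),interpolation=cv2.INTER_CUBIC);s=cv2.resize(s,(780,510),interpolation=cv2.INTER_CUBIC)
cv2.imwrite('pics/tc.png',t);cv2.imwrite('pics/sc.png',s)
E
```

```text
(no output)
```

View pics/tc.png

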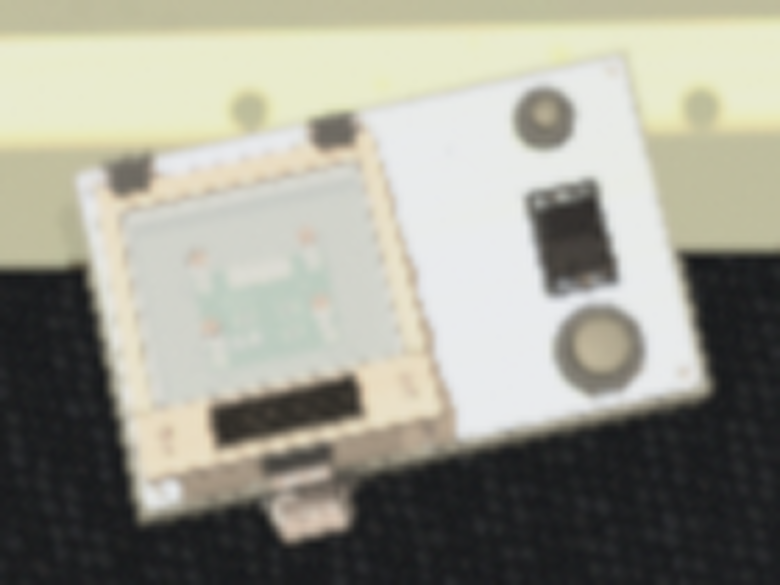

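View pics/sc.png

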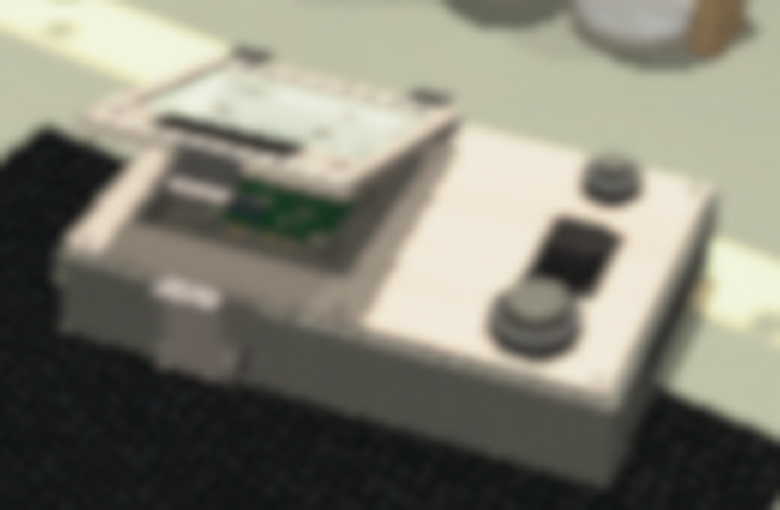

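Crop positions in the top view: housing corners (78,178), (622,52), (708,388) and (140,518); test button top (600,343); reset (545,115); rocker frame centre (573,238); pad centre (288,411). In the scene crop, the test button top is at (537,303) and the pad at about (228,134).

```bash
cat > m.py <<'E'
from h import *
from scipy.optimize import least_squares
a=np.load('pics/s0.npz');b=np.load('pics/t0.npz')
T=lambda x,y:((x+.5)/5.5714-.5+255,(y+.5)/5.5714-.5+135)
S=lambda x,y:((x+.5)/6-.5+270,(y+.5)/6-.5+165)
obs=[(b,T(78,178),(.09,.145,.06)),(b,T(622,52),(.09,-.145,.06)),(b,T(708,386),(-.09,-.145,.06)),(b,T(140,515),(-.09,.145,.06)),
(b,T(600,343),(-.058,-.095,.082)),(b,T(573,238),(0,-.095,.063)),
(a,S(537,303),(-.058,-.095,.082)),(a,S(712,192),(.09,-.145,.06)),(a,S(605,408),(-.09,-.145,.06)),(a,S(62,250),(-.09,.145,.06))]
def W(p,q):
    c,s=np.cos(p[2]),np.sin(p[2]);return np.array([p[0]+c*q[0]-s*q[1],p[1]+s*q[0]+c*q[1],q[2]])
for s,uv,q in obs: print(q,onz(s,*uv,q[2]).round(4))
r=least_squares(lambda p:np.concatenate([proj(s,W(p,q))-uv for s,uv,q in obs]),[.5,0,.2])
p=r.x;print('pose',p.round(4),'res',r.fun.reshape(-1,2).round(1).tolist())
pad=lambda th:W(p,(.0+hx-.154*np.cos(th)-.009*np.sin(th),.062,.071+.154*np.sin(th)+.009*np.cos(th)))
hx=.07
ot=np.array(T(288,411));os_=np.array(S(228,134))
r2=None
def f(v):
    global hx;hx=v[1];P=pad(v[0]);return np.r_[proj(b,P)-ot,proj(a,P)-os_]
r2=least_squares(f,[.45,.07]);print('theta,hingex',r2.x,r2.fun.round(1))
hx=r2.x[1]
for th in(r2.x[0],.3,.1,0):print(th,pad(th).round(4))
for n,q in dict(rocker=(.0155,-.095,.072),test=(-.058,-.095,.082),reset=(.062,-.095,.07)).items():print(n,W(p,q).round(4))
E
python3 m.py
```

```text
(0.09, 0.145, 0.06) [0.589  0.1453 0.06  ]
(0.09, -0.145, 0.06) [ 0.6476 -0.1316  0.06  ]
(-0.09, -0.145, 0.06) [ 0.4761 -0.1683  0.06  ]
(-0.09, 0.145, 0.06) [0.4182 0.1155 0.06  ]
(-0.058, -0.095, 0.082) [ 0.4961 -0.1133  0.082 ]
(0, -0.095, 0.063) [ 0.5519 -0.1033  0.063 ]
(-0.058, -0.095, 0.082) [ 0.4939 -0.1185  0.082 ]
(0.09, -0.145, 0.06) [ 0.6448 -0.1356  0.06  ]
(-0.09, -0.145, 0.06) [ 0.4704 -0.1696  0.06  ]
(-0.09, 0.145, 0.06) [0.4187 0.11   0.06  ]
pose [ 0.533  -0.0104  0.1987] res [[-1.5, -1.2], [1.1, -0.8], [0.7, 0.9], [0.5, 0.7], [0.6, 0.4], [0.1, 0.0], [-0.9, -0.6], [0.5, -0.9], [0.8, -0.5], [-1.6, -0.0]]
theta,hingex [0.36797896 0.08644357] [-0.2 -0.3 -0.7  0.1]
0.36797896283886056 [0.4615 0.0385 0.1348]
0.3 [0.4587 0.0379 0.1251]
0.1 [0.4544 0.0371 0.0953]
0 [0.4545 0.0371 0.08  ]
rocker [ 0.567  -0.1004  0.072 ]
test [ 0.4949 -0.1149  0.082 ]
reset [ 0.6125 -0.0912  0.07  ]
```

```bash
python3 -m jog '[[[2.5,0,-2.5],-0.04],[[5,0,-5],-0.08],[[7.5,0,-7.5],-0.12],[[10,0,-10],-0.16],[[12.5,0,-12.5],-0.2],[[15,0,-15],-0.24],[[17.5,0,-17.5],-0.28],[[20,0,-20],-0.32],[[22.5,0,-22.5],-0.36],[[25,0,-25],-0.4],[[27.5,0,-27.5],-0.44],[[30,0,-30],-0.48],[[32.5,0,-32.5],-0.52],[[35,0,-35],-0.56],[[37.5,0,-37.5],-0.6],[[40.2,0,-40],-0.625],[[40.2,0,-40],-0.625],[[40.2,0,-40],-0.625]]' 0 40
cat > st.py <<'E'
import sys
from h import *
import contextlib,io
with contextlib.redirect_stdout(io.StringIO()): import m
s=manip.sense();M=R.from_quat(s['tool_rot']).as_matrix();p=np.array(s['tcp_pos'])
print(s['t'],p.round(4),np.array(s['force']).round(2),s['finger_gap'],M.round(3).tolist())
for n,P in dict(pad=m.pad(.368),pad1=m.pad(.1),pad0=m.pad(0),rocker=m.W(m.p,(.0155,-.095,.072)),test=m.W(m.p,(-.058,-.095,.082))).items(): print(n,(100*M.T@(P-p)).round(2))
E
python3 st.py
```

```text
t: 1.6
tcp_pos: [0.4596, 0.0371, 0.231]
tool_rot: [-0.704, -0.069, 0.069, 0.704]
force: [-0.4, 0.9, -0.4]
finger_gap: -0.002
1.6 [0.4596 0.0371 0.231 ] [-0.44  0.92 -0.44] -0.002275568029000678 [[0.981, -0.0, -0.193], [0.193, 0.0, 0.981], [-0.0, -1.0, 0.0]]
pad [0.21 9.62 0.09]
pad1 [-0.51 13.57  0.09]
pad0 [-0.5  15.1   0.09]
rocker [  7.87  15.9  -15.58]
test [  0.52  14.9  -15.61]
```

```bash
python3 -m jog '[[[0.1,3,0.1],0],[[0.1,6,0.1],0],[[0.1,8,0.1],0],[[0,9,0.1],0],[[0,10,0.1],0],[[-0.1,11,0.1],0],[[-0.2,12,0.1],0],[[-0.3,13,0.1],0],[[-0.3,13.8,0.1],0],[[-0.3,13.8,0.1],0]]'; python3 -c "
from h import *
s=snap('scene','s1');c=cv2.imread('pics/s1.png')[130:270,250:420];cv2.imwrite('pics/s1c.png',cv2.resize(c,None,fx=4,fy=4,interpolation=2))"
```

```text
t: 2.43
tcp_pos: [0.4541, 0.0405, 0.0922]
tool_rot: [-0.703, -0.069, 0.072, 0.704]
force: [-0.3, 0.2, 1.4]
finger_gap: -0.002
```

View pics/s1c.png

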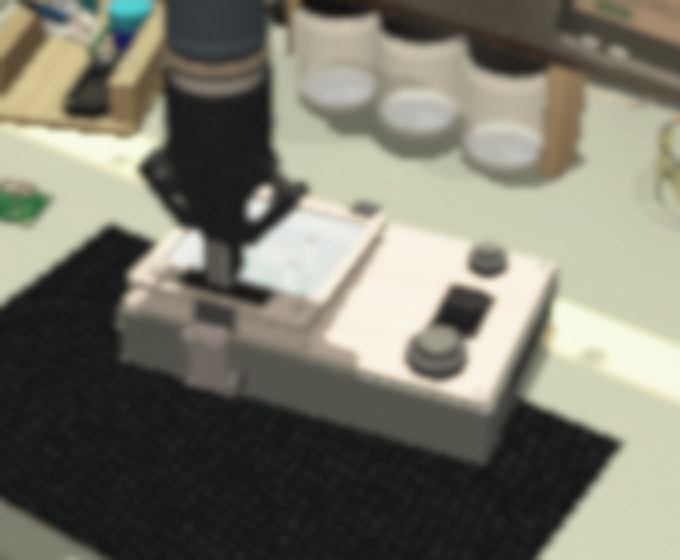

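The closed fingertips stand on the black pad (crop about (220,280)) and the lid is nearly down, so I'll push on.

```bash
python3 -m jog '[[[-0.1,0.3,0],0],[[-0.1,0.6,0],0],[[-0.1,0.8,0],0],[[-0.1,1.0,0],0],[[-0.1,1.2,0],0],[[-0.1,1.3,0],0],[[-0.1,1.4,0],0],[[-0.1,1.4,0],0],[[-0.1,1.4,0],0]]'
```

```text
t: 3.23
tcp_pos: [0.4543, 0.0395, 0.0796]
tool_rot: [-0.703, -0.07, 0.07, 0.704]
force: [-2.1, 2.0, 4.8]
finger_gap: 0.002
```

```bash
python3 -m jog '[[[0,0.1,0],0],[[0,0.2,0],0],[[0,0.3,0],0],[[0,0.4,0],0],[[0,0.4,0],0],[[0,0.4,0],0]]'
```

```text
t: 3.73
tcp_pos: [0.4542, 0.0395, 0.0766]
tool_rot: [-0.703, -0.07, 0.07, 0.704]
force: [-4.1, 2.6, 14.5]
finger_gap: -0.003
```

```bash
python3 -m jog '[[[0,0.15,0],0],[[0,0.3,0],0],[[0,0.3,0],0]]';python3 -m jog '[[[0,-0.3,0],0],[[0,-0.8,0],0],[[0,-2,0],0],[[0,-4,0],0],[[0,-6,0],0],[[0,-6,0],0],[[0,-6,0],0],[[0,-6,0],0],[[0,-6,0],0]]'; python3 -c "
from h import *
s=snap('scene','s2');c=cv2.imread('pics/s2.png')[165:250,270:400];cv2.imwrite('pics/s2c.png',cv2.resize(c,(780,510),interpolation=2))"; python3 st.py
```

```text
t: 3.98
tcp_pos: [0.4541, 0.0395, 0.0755]
tool_rot: [-0.704, -0.071, 0.07, 0.704]
force: [-7.5, 3.6, 36.9]
finger_gap: 0.002
t: 4.73
tcp_pos: [0.4544, 0.039, 0.1315]
tool_rot: [-0.704, -0.07, 0.071, 0.704]
force: [-0.8, -0.6, 0.5]
finger_gap: 0.001
4.7833 [0.4543 0.0391 0.1314] [-0.52  0.26  0.32] 0.005885300667102203 [[0.98, -0.002, -0.198], [0.198, 0.0, 0.98], [-0.002, -1.0, 0.001]]
pad [ 0.69 -0.34 -0.2 ]
pad1 [-0.03  3.61 -0.2 ]
pad0 [-0.01  5.14 -0.2 ]
rocker [  8.29   5.92 -15.91]
test [  0.94   4.93 -15.9 ]
```

View pics/s2c.png

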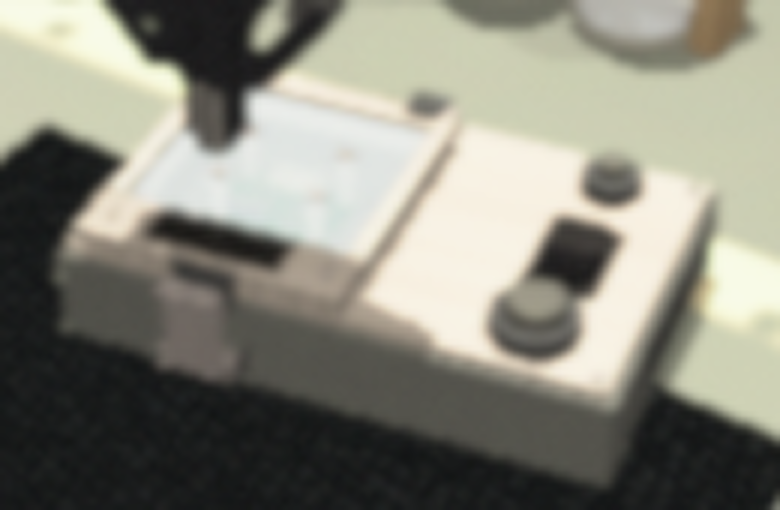

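The lid is down and stays down with the fingers off it: the pad is at crop (219,239) and the hook at (195,300). I'll check the angle numerically, and step back if it hangs.

```bash
python3 - <<'E'
import m,numpy as np
for th in(.007,.04,.1,.2):
    u=m.proj(m.a,m.pad(th));print(th,(u+.5-[270,165])*6-.5)
E
```

```text
(0.09, 0.145, 0.06) [0.589  0.1453 0.06  ]
(0.09, -0.145, 0.06) [ 0.6476 -0.1316  0.06  ]
(-0.09, -0.145, 0.06) [ 0.4761 -0.1683  0.06  ]
(-0.09, 0.145, 0.06) [0.4182 0.1155 0.06  ]
(-0.058, -0.095, 0.082) [ 0.4961 -0.1133  0.082 ]
(0, -0.095, 0.063) [ 0.5519 -0.1033  0.063 ]
(-0.058, -0.095, 0.082) [ 0.4939 -0.1185  0.082 ]
(0.09, -0.145, 0.06) [ 0.6448 -0.1356  0.06  ]
(-0.09, -0.145, 0.06) [ 0.4704 -0.1696  0.06  ]
(-0.09, 0.145, 0.06) [0.4187 0.11   0.06  ]
pose [ 0.533  -0.0104  0.1987] res [[-1.5, -1.2], [1.1, -0.8], [0.7, 0.9], [0.5, 0.7], [0.6, 0.4], [0.1, 0.0], [-0.9, -0.6], [0.5, -0.9], [0.8, -0.5], [-1.6, -0.0]]
theta,hingex [0.36797896 0.08644357] [-0.2 -0.3 -0.7  0.1]
0.36797896283886056 [0.4615 0.0385 0.1348]
0.3 [0.4587 0.0379 0.1251]
0.1 [0.4544 0.0371 0.0953]
0 [0.4545 0.0371 0.08  ]
rocker [ 0.567  -0.1004  0.072 ]
test [ 0.4949 -0.1149  0.082 ]
reset [ 0.6125 -0.0912  0.07  ]
0.007 [220.72655907 231.34959022]
0.04 [220.25202759 223.39120524]
0.1 [219.76515614 208.37948172]
0.2 [220.05253465 181.95836843]
```

The measured 239 px fits best at 0.007 rad or below, so the lid is shut. Next is the rocker.

```bash
python3 -m jog '[[[1.2,0,-2.3],0],[[2.4,0,-4.6],0],[[3.6,0,-6.9],0],[[4.8,0,-9.2],0],[[6,0,-11.5],0],[[7.2,0,-13.8],0],[[8.4,0,-15.9],0],[[8.4,0,-15.9],0],[[8.4,1,-15.9],0],[[8.4,2.5,-15.9],0],[[8.4,4,-15.9],0],[[8.4,4,-15.9],0],[[8.4,4,-15.9],0]]'; python3 st.py; python3 -c "
from h import *
s=snap('top','t3');c=cv2.imread('pics/t3.png')[135:240,255:395];cv2.imwrite('pics/t3c.png',cv2.resize(c,(780,585),interpolation=2))"
```

```text
t: 5.87
tcp_pos: [0.5665, -0.0988, 0.0905]
tool_rot: [-0.703, -0.069, 0.072, 0.704]
force: [-0.6, 1.0, -0.5]
finger_gap: -0.003
5.8667 [ 0.5665 -0.0988  0.0905] [-0.56  1.01 -0.47] -0.003311376877768634 [[0.98, -0.005, -0.199], [0.199, 0.002, 0.98], [-0.004, -1.0, 0.003]]
pad [-7.59 -4.35 15.55]
pad1 [-8.29 -0.4  15.54]
pad0 [-8.27  1.14 15.54]
rocker [ 0.02  1.85 -0.17]
test [-7.34  0.89 -0.16]
```

View pics/t3c.png

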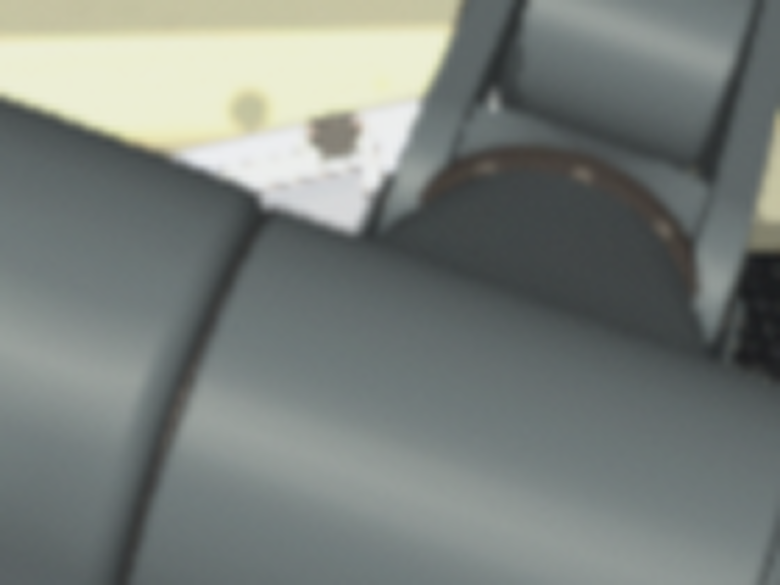

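The arm hides everything in the top view, so I'll press by force.

```bash
python3 -m jog '[[[0,0.7,-0.1],0],[[0,1.4,-0.1],0],[[0,1.7,-0.1],0],[[0,1.9,-0.1],0],[[0,2.0,-0.1],0],[[0,2.1,-0.1],0],[[0,2.1,-0.1],0]]';python3 -m jog '[[[0,0.1,0],0],[[0,0.2,0],0],[[0,0.2,0],0]]';python3 -m jog '[[[0,0.1,0],0],[[0,0.2,0],0],[[0,0.2,0],0],[[0,0.2,0],0]]'
```

```text
t: 6.5
tcp_pos: [0.5697, -0.101, 0.072]
tool_rot: [0.704, 0.071, -0.069, -0.704]
force: [1.0, 1.8, 2.0]
finger_gap: -0.003
t: 6.75
tcp_pos: [0.5685, -0.1013, 0.069]
tool_rot: [0.704, 0.07, -0.071, -0.704]
force: [0.3, -0.1, 0.6]
finger_gap: 0.001
t: 7.08
tcp_pos: [0.5684, -0.1013, 0.068]
tool_rot: [-0.704, -0.07, 0.071, 0.704]
force: [-0.7, 1.1, 7.4]
finger_gap: 0.002
```

```bash
python3 -m jog '[[[0,0.1,0],0],[[0,0.1,0],0],[[0,-1,0],0],[[0,-3,0],0],[[-2,-5,0],0],[[-4,-5,2],0],[[-5,-5,5],0],[[-5,-5,8],0],[[-5,-5,8],0]]'; python3 st.py; python3 -c "
from h import *
s=snap('scene','s4');c=cv2.imread('pics/s4.png')[165:250,270:400];cv2.imwrite('pics/s4c.png',cv2.resize(c,(780,510),interpolation=2))"
```

```text
t: 7.83
tcp_pos: [0.4998, -0.0285, 0.1171]
tool_rot: [-0.702, -0.069, 0.073, 0.705]
force: [0.2, 0.2, -0.1]
finger_gap: -0.003
7.8333 [ 0.4998 -0.0285  0.1171] [ 0.19  0.25 -0.09] -0.002598207192773033 [[0.98, -0.006, -0.2], [0.2, 0.003, 0.98], [-0.005, -1.0, 0.004]]
pad [-2.42 -1.72  7.33]
pad1 [-3.12  2.23  7.32]
pad0 [-3.1   3.76  7.31]
rocker [ 5.16  4.45 -8.41]
test [-2.19  3.49 -8.39]
```

View pics/s4c.png

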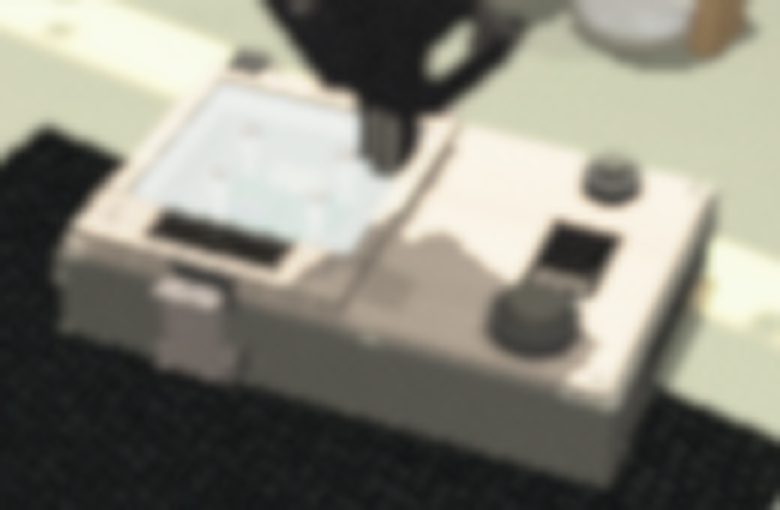

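The rocker's look has changed: the far half is level and dark, and the near lip is raised and lit at (560,280). With the force dip followed by the stop, that means it is on. The lid is still hooked, so the test button is next.

```bash
python3 -m jog '[[[-0.6,0,-2.1],0],[[-1.1,0,-4.2],0],[[-1.7,0,-6.3],0],[[-2.2,0,-8.4],0],[[-2.2,0,-8.4],0],[[-2.2,1,-8.4],0],[[-2.2,2,-8.4],0],[[-2.2,3,-8.4],0],[[-2.2,3.5,-8.4],0],[[-2.2,3.8,-8.4],0],[[-2.2,4.1,-8.4],0],[[-2.2,4.1,-8.4],0],[[-2.2,4.1,-8.4],0]]';python3 st.py
```

```text
t: 8.97
tcp_pos: [0.498, -0.1182, 0.0764]
tool_rot: [-0.703, -0.07, 0.071, 0.704]
force: [-2.8, 1.0, 4.2]
finger_gap: -0.003
8.9667 [ 0.498  -0.1182  0.0764] [-2.79  0.98  4.18] -0.00315428821757677 [[0.98, -0.002, -0.199], [0.199, 0.001, 0.98], [-0.002, -1.0, 0.002]]
pad [-0.48 -5.81 16.1 ]
pad1 [-1.19 -1.87 16.09]
pad0 [-1.17 -0.33 16.09]
rocker [7.11 0.42 0.37]
test [-0.24 -0.56  0.39]
```

```bash
python3 -m jog '[[[0,0.1,0],0],[[0,0.2,0],0],[[0,0.3,0],0],[[0,0.3,0],0],[[0,0.3,0],0]]';python3 -m jog '[[[0,0.1,0],0],[[0,0.1,0],0],[[0,0.1,0],0],[[0,0.1,0],0],[[0,0.1,0],0],[[0,0.1,0],0]]'; python3 -c "
from h import *
s=snap('scene','s5');c=cv2.imread('pics/s5.png')[165:250,270:400];cv2.imwrite('pics/s5c.png',cv2.resize(c,(780,510),interpolation=2))"
```

```text
t: 9.38
tcp_pos: [0.4981, -0.1183, 0.0757]
tool_rot: [-0.703, -0.07, 0.071, 0.704]
force: [-5.9, 2.8, 23.6]
finger_gap: 0.003
t: 9.88
tcp_pos: [0.4981, -0.1183, 0.0756]
tool_rot: [-0.703, -0.07, 0.071, 0.704]
force: [-7.2, 2.3, 29.7]
finger_gap: 0.003
```

View pics/s5c.png

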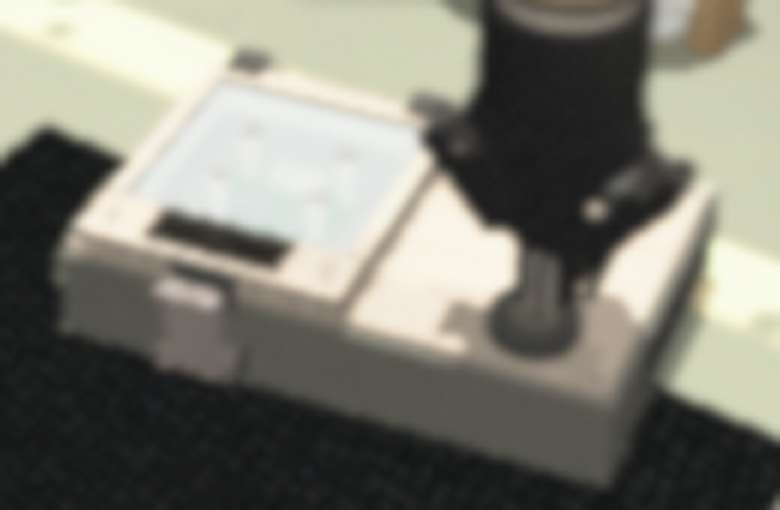

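The fingertips are on the test button at crop (540,300) and it is at its hard stop: 30 N, TCP at 75.6 mm against an expected 76 mm. The lid is still hooked.

```bash
python3 -c "
from h import *
print(manip.sense()['force']);print(workorder.sign_off())"
```

```text
[-7.58639797  3.03374376 29.87837965]
the job is handed in; nothing more can be done
None
```

The functional test is done and handed in at about 10 s of the 45 s allowed. With the fingers shut, I pushed the lid down, tipped the rocker, and am still holding the test button down.

- **Lid:** I pushed it to its stop at 37 N, then took the fingers off. The next picture showed it staying shut, with the pad where an angle of about 0.007 rad would put it. It was still hooked in the last picture.
- **Rocker:** The push force dropped, then rose to 7 N at the height where the far half is level. The next picture showed the near half raised. I read "on" from the force and that picture; there is no direct reading of the rocker, and the hand hides most of it in the last picture.
- **Test button:** It is at its hard stop under about 30 N, with the fingertips 75.6 mm above the desk against an expected 76 mm.
- **Reset button and other things:** I kept the fingertips clear of the reset button and of the things round the fixture. I made no separate check of either at the end.

Two readings were slightly off. At the lid's stop the fingertips read about 4 mm below the pad's shut height, and they stood about 4 mm to the side of the button's centre, within its 15 mm radius. One top-camera picture was useless because the arm blocked the view.

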